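# Drain a cheese mould over the whey gutter

### The job

Slide the blue square cheese mould across the draining board until its front stands squarely against the low stop bead along the gutter. Then tip it over the bead, towards the gutter, to about 30 degrees, keep it there for two seconds so that it drains, and lower it gently until it stands flat on the board again, still at the bead. Do not lift it off the board, and leave the other moulds and the pressing plate where they are.

Things in the scene. Friction and masses are not known exactly. Their poses are not given: they have to be found in the camera images.
- blue_mould: Blue square open-topped mould, 130 x 130 mm, 80 mm tall, plain upright 4 mm walls, firm cheese inside up to 50 mm height. 0.6 to 0.95 kg, centre of mass 30 mm up. Loose on the board: slides if pushed low, may tip if pushed above half height. Origin: centre of its underside; x points to its front (to the gutter, up to 0.25 rad askew at first), z up. Its front starts 15 to 65 mm short of the bead.
- mould_front (a point): Middle of the blue mould's lower front edge, 65 mm along its x from its origin; axes as the mould's. Tipped over the bead, the mould turns about this edge, which may creep some 5 mm back from the bead meanwhile.
- drainer: Fixed draining station, 396 x 568 mm: white perforated board, top 36 mm above the table, with steel curbs rising 20 mm above it on the robot's side (inner face at x = -150 mm) and both ends (y = +-278 mm), a stop bead on the far side and a steel whey gutter beyond. Origin: on the table under the board's middle; x points across to the gutter, y along it, z up. Its place and yaw vary.
- bead (a point): Middle of the stop bead's inner foot: on the board's top (36 mm above the table), at the bead's face towards the moulds, 150 mm along x from the station's origin; axes as the station's. The bead is a rigid straight white ridge along y, 9 mm high, 10 mm wide, as long as the board, with two 12 mm drain gaps.
- white_mould: White square mould of the same size as the blue one, with its cheese, also loose on the board: leave it. Origin: centre of its underside, z up. Three moulds stand in a row along y about 165 mm apart, in any order.
- round_mould: White round basket mould with its cheese, 120 mm across and 110 mm tall, loose on the board: leave it. Origin: centre of its underside, z up.
- basket_left: Another white round basket mould, 120 mm across and 110 mm tall, on the table left of the station: leave it. Origin: centre of its underside.
- follower: Blue pressing plate with a knob, 118 x 118 mm, 40 mm tall, on the table right of the station: leave it. Origin: centre of its underside.
Mind the look-alikes: they are no part of the job. What is shaped like the blue_mould but green is not meant.

How it is judged:
By the outcome, as a careful person would: the job done as asked, in the order asked, and still so for the second after the job is handed in, with the robot touching nothing.
It also fails if it takes over 51 s, if anything falls off the work surface, if the arm or the gripper's body presses on something with over 40 N, if the wrist force passes 120 N, or if a joint passes its speed limit or range.

### The arm

A 6-joint arm with a two-finger parallel gripper is mounted at the origin on the work surface. World frame = base frame: x ahead of the robot, y to its left, z up, the work surface at z = 0. Lengths are in mm, angles in rad, forces in N, time in s.
With the tool pointing down it reaches from about 325 to 775 mm from the base axis. Payload 5.5 kg.
Tool frame: the origin (TCP) lies at the very end of the fingers, on their centre line; the grasp point (between the pads) lies 19 mm behind it; y points along the fingers, x is the direction in which the jaws open and shut, and the axes are right-handed (so a half turn about y gives the same grasp; the last joint's range is limited). The gripper opens to 88 mm and grips with 3 to 60 N. Pads are 20 mm wide; open, the fingers measure 115 mm over their backs; the gripper's body (75 mm by 178 mm) begins 61 mm behind the grasp point.
Start: joints at [1.078, 0.091, 1.231, -0, 1.82, -0.057], TCP at [253.288, 543.932, 222.631] pointing down, gripper open.
Joint ranges: [-2.87, 2.87], [-0.86, 2.18], [0.17, 2.46], [-1.51, 4.65], [0.06, 2.69], [-2.65, 2.65]. Speed limits (rad/s): [2.57, 2.57, 3.01, 3.14, 3.14, 3.14].

### API

Orientations are given as [roll, pitch, yaw] about the fixed x, y, z axes, in that order (R = Rz(yaw) Ry(pitch) Rx(roll)).
In Python, from plant import bot gives the robot as it stands.
- The arm moves only by the tool play_rows, never from a script. Its argument "increments" is a list of rows, each an object with "jaw": the closure, from 0 (fully open) to 1 (shut); "offset": the shift along the world's x, y, z in units of 30 mm (1.0 is 30 mm), a list of three; "angular": the turn, a rotation vector about the world's x, y, z in units of 6 degrees (1.0 is 6 degrees), a list of three. In form: [{"jaw": jaw, "offset": [tx, ty, tz], "angular": [ax, ay, az]}, ...]. A call has 1 to 8 rows; each row is the pose to reach, as a shift and turn from the pose measured when the call began; what a row does not reach only later rows make up. A row lasts 1/10 s, in which the tool goes at most 50 mm and 8.59 degrees, less where a joint would pass 70% of its speed; a pose out of reach is approached as far as the arm can. A call with a gripper value outside its range is refused whole. The fingers move at their own pace and stop on an object; "grip_force" is the grip in N (left out, the last holds). Time passes only in rows, so rows that repeat a pose let the fingers close. It gives the time, the measured TCP pose, the force and the opening at its end, in the units of the state.
- bot.sense(): the state, without advancing time (a new reading comes with each control period).
- bot.snapshot(name): name is "scene" or "top" or "wrist"; returns the picture (384x512x3 uint8, blue, green, red); there is no depth.
- bot.get_calibration(name): a dict with "fx", "fy", "cx", "cy" (pixels), "extrinsics" (4x4, takes a point from world to camera coordinates); the wrist camera has in their place "tool_from_camera" (4x4, takes a point from camera to tool coordinates, whose origin is the TCP and whose axes are the tool frame's). Camera axes: x right, y up, looking along -z (the intrinsics and any distortion apply to the point x, -y, -z); pixel columns grow to the right and rows downward; lengths in mm; the calibration is good to about 2 mm. A picture is of the moment at which its call begins: read the wrist's pose just before it. get_calibration takes no time and is no camera call.
- bot.job_done(): hands the job in, once; it reports no verdict.
The state is a dict: "time_s": time; "joint_positions": joint angles; "qd": joint speeds; "joint_efforts": joint torques, N m; "ee_pos": TCP position; "ee_rot": TCP orientation; "wrist_force": force on the tool from outside, world axes, zero at the start; "wrist_torque": the same for the moment, N m; "gripper_width": opening from 0.0 (shut) to 1.0 (fully open).
Only numpy, scipy, OpenCV 4.12 (cv2) and the standard library are available. Lean on these libraries where they do the work, as an engineer would, in place of code of your own. Each camera call takes 0.05 s, during which the arm holds its last target. There are 200 camera calls.

## Working session

There is one attempt and no reset: what is moved stays moved. The work goes in short steps, Python scripts to look and compute and a tool call to move; the robot and the scene stay as the last step left them, time stands still between calls to the robot, and variables do not carry over. Pictures are saved under pics/ and viewed, about 8 in all and at most 12, crops included, and the job is handed in when it is done.

Besides the shell and the picture viewer there is one more tool, called after "Emit:" as name(argument=value, ...) on one line, values as JSON. play_rows: Moves the arm, as the interface text tells. Its arguments: {"type":"object","properties":{"increments":{"type":"array","items":{"type":"object","properties":{"jaw":{"type":"number"},"offset":{"type":"array","items":{"type":"number"}},"angular":{"type":"array","items":{"type":"number"}}}}},"grip_force":{"type":"number"}},"required":["increments"]}

```bash
ls; mkdir -p pics
python3 - <<'E'
from plant import bot
import cv2
s=bot.sense();print(s)
for n in("scene","top"):
    im=bot.snapshot(n);cv2.imwrite(f"pics/{n}0.png",im);print(bot.get_calibration(n))
print(bot.get_calibration("wrist"))
E
```

```text
pics
{'time_s': 0.0, 'joint_positions': array([ 1.07828519e+00,  9.18699355e-02,  1.23189069e+00,  7.82347576e-06,
        1.81979442e+00, -5.67081187e-02]), 'qd': array([ 0.00052634, -0.00129988, -0.00222706,  0.00047633,  0.00054266,
        0.00010599]), 'joint_efforts': array([-5.96625996e-04, -4.46444249e+01, -4.06446683e+01,  6.97868457e-02,
        2.93448055e-02, -1.22803367e-04]), 'ee_pos': array([253.14541136, 543.65378872, 221.49753981]), 'ee_rot': array([-1.57067753,  0.0019588 ,  1.13499535]), 'wrist_force': array([0.36444203, 0.46601261, 0.18694053]), 'wrist_torque': array([-0.01909385, -0.0228867 ,  0.02713483]), 'gripper_width': 1.0020082599868305}
{'fx': 379.3102435690162, 'fy': 379.3102435690162, 'cx': 259.1504480171138, 'cy': 193.09276143550855, 'extrinsics': array([[ 6.70693435e-01,  7.41414221e-01, -2.18006554e-02,
        -3.09349662e+02],
       [-4.18960505e-01,  4.02923858e-01,  8.13710305e-01,
         1.49148089e+02],
       [ 6.12080396e-01, -5.36616546e-01,  5.80861663e-01,
        -1.40735597e+03],
       [ 0.00000000e+00,  0.00000000e+00,  0.00000000e+0
[... 257 characters left out ...]
1,  2.26002028e-02,  1.35715122e-01,
        -4.69752133e+02],
       [-1.35582773e-01, -7.29603485e-03,  9.90739158e-01,
        -1.30856123e+03],
       [ 0.00000000e+00,  0.00000000e+00,  0.00000000e+00,
         1.00000000e+00]])}
{'fx': 280.10929914471603, 'fy': 280.10929914471603, 'cx': 258.9543977695577, 'cy': 194.71965342472566, 'tool_from_camera': array([[ 9.99999894e-01,  3.74880694e-04, -2.67564644e-04,
         1.58341730e+00],
       [-3.57171177e-04,  2.64432676e-01, -9.64404082e-01,
        -1.62101404e+02],
       [-2.90783637e-04,  9.64404075e-01,  2.64432781e-01,
         7.16145983e+01],
       [ 0.00000000e+00,  0.00000000e+00,  0.00000000e+00,
         1.00000000e+00]])}
```

View pics/top0.png

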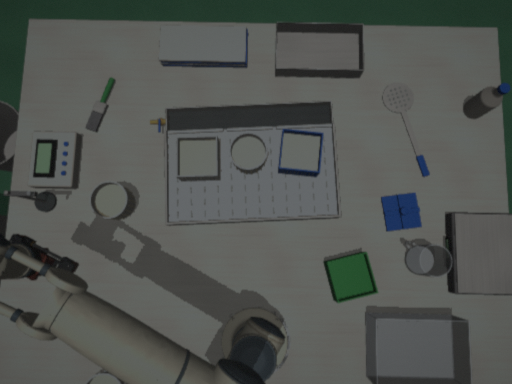

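View pics/scene0.png

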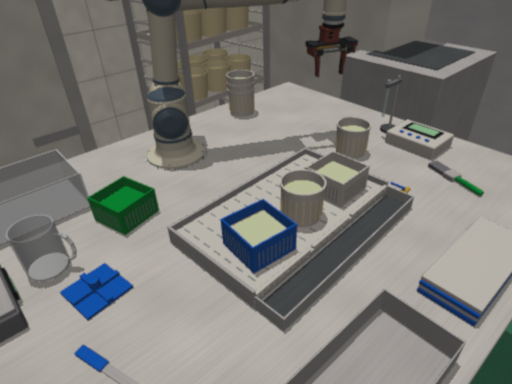

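The top view shows the board at about (165-338, 103-222), with the gutter at the top. Candidates:
- Blue mould at (301,152) on the board. It is blue, square and open with cheese, and stands in the row, so it fits.
- Green mould at (350,276), wrong colour.
- Blue follower at (402,211), a plate on the table.

I'll confirm with one crop.

```bash
cat > h.py <<'E'
from plant import bot
import cv2, numpy as np
from scipy.spatial.transform import Rotation as R
def ray(name,uv,z,s=None):
    c=bot.get_calibration(name)
    d=np.array([(uv[0]-c['cx'])/c['fx'],-(uv[1]-c['cy'])/c['fy'],-1.])
    if name=='wrist':
        T=np.eye(4);T[:3,:3]=R.from_euler('xyz',s['ee_rot']).as_matrix();T[:3,3]=s['ee_pos']
        W=T@c['tool_from_camera']
    else: W=np.linalg.inv(c['extrinsics'])
    o=W[:3,3];d=W[:3,:3]@d
    return o+d*(z-o[2])/d[2]
E
python3 - <<'E'
from h import *
im=cv2.imread('pics/top0.png')
b=im.astype(int);m=((b[...,0]-b[...,2]>50)&(b[...,0]-b[...,1]>30)).astype('uint8')
m[:115]=0;m[185:]=0;m[:,:260]=0;m[:,345:]=0
pts=np.argwhere(m)[:,::-1].astype(np.float32)
r=cv2.minAreaRect(pts);print(r)
for p in cv2.boxPoints(r): print(p,ray('top',p,116).round(1))
print('centre',ray('top',r[0],116))
c=im[95:230,155:350];cv2.imwrite('pics/crop.png',cv2.resize(c,None,fx=4,fy=4,interpolation=cv2.INTER_CUBIC))
E
```

```text
((0.0, 0.0), (0.0, 0.0), 0.0)
[0. 0.] [1100.9  874.3  116. ]
[0. 0.] [1100.9  874.3  116. ]
[0. 0.] [1100.9  874.3  116. ]
[0. 0.] [1100.9  874.3  116. ]
centre [1100.85916074  874.26085114  116.        ]
```

View pics/crop.png

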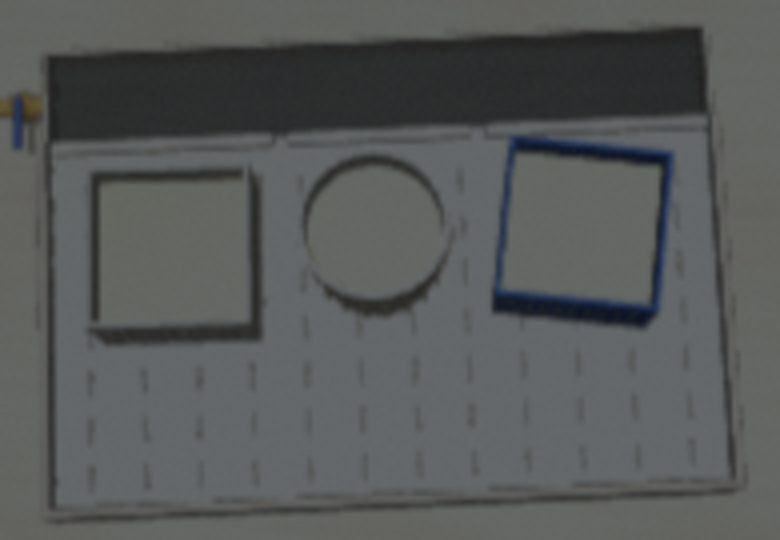

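The crop shows the open blue mould on the board, with rim corners at crop pixels (512,138), (672,153), (655,310) and (496,295). The bead runs just ahead of it from (52,155) to (710,130).

Run:
```python
from h import *
f=lambda u,v:(155+u/4,95+v/4)
C=np.array([ray('top',f(*p),116) for p in[(512,138),(672,153),(655,310),(496,295)]]);print(C.round(1));
print('sides',np.linalg.norm(C-np.roll(C,-1,0),axis=1),'c',C.mean(0),'rear mid',C[2:].mean(0))
x=(C[0]+C[1]-C[2]-C[3]);print('yaw',np.arctan2(x[1],x[0]))
B=np.array([ray('top',f(*p),36) for p in[(52,155),(710,130)]]);d=B[0]-B[1];print(B.round(1),np.linalg.norm(d),'station yaw',np.arctan2(-d[0],d[1]))
K=np.array([ray('top',f(*p),56) for p in[(45,518),(740,489)]]);d=K[0]-K[1];print(K.round(1),'curb yaw',np.arctan2(-d[0],d[1]))
ys=np.arctan2(*( -(B[0]-B[1])[0:1],(B[0]-B[1])[1:2]))[0];n=np.array([np.cos(ys),np.sin(ys),0])
print('front gap',[(n@(B[0]-c)) for c in C[:2]])
```

```text
[[ 674.3  -79.2  116. ]
 [ 664.8 -206.5  116. ]
 [ 537.5 -193.4  116. ]
 [ 546.7  -68.6  116. ]]
sides [127.68510556 127.99752425 125.19691282 128.09473852] c [ 605.8144816  -136.91416013  116.        ] rear mid [ 542.06858699 -130.99586485  116.        ]
yaw -0.09257659975453206
[[ 675.6  306.3   36. ]
 [ 709.8 -250.8   36. ]] 558.0932123576541 station yaw 0.06131245297229102
[[ 367.1  290.6   56. ]
 [ 403.6 -271.1   56. ]] curb yaw 0.06481319529517308
front gap [np.float64(24.950346825698553), np.float64(42.238708919029555)]
```

Emit:
play_rows(increments=[{"jaw": 0.4,"offset": [0.6,-1.4,0],"angular": [0,0,-0.7]},{"jaw": 0.4,"offset": [1.2,-2.8,0],"angular": [0,0,-1.5]},{"jaw": 0.4,"offset": [1.8,-4.2,0],"angular": [0,0,-2.2]},{"jaw": 0.4,"offset": [2.4,-5.6,0],"angular": [0,0,-2.9]},{"jaw": 0.4,"offset": [3.0,-7.0,0],"angular": [0,0,-3.6]},{"jaw": 0.4,"offset": [3.6,-8.4,0],"angular": [0,0,-4.4]},{"jaw": 0.4,"offset": [4.2,-9.8,0],"angular": [0,0,-5.1]},{"jaw": 0.4,"offset": [4.8,-11.2,0],"angular": [0,0,-5.8]}])

```text
time_s: 0.9
ee_pos: [397.3, 205.9, 221.3]
ee_rot: [-1.571, 0.002, 0.525]
wrist_force: [0.1, -0.0, -0.0]
gripper_width: 0.6
```

Emit:
play_rows(increments=[{"jaw": 0.4,"offset": [0.6,-1.4,0],"angular": [0,0,-0.7]},{"jaw": 0.4,"offset": [1.2,-2.8,0],"angular": [0,0,-1.5]},{"jaw": 0.4,"offset": [1.8,-4.2,0],"angular": [0,0,-2.2]},{"jaw": 0.4,"offset": [2.4,-5.6,0],"angular": [0,0,-2.9]},{"jaw": 0.4,"offset": [3.0,-7.0,0],"angular": [0,0,-3.6]},{"jaw": 0.4,"offset": [3.6,-8.4,0],"angular": [0,0,-4.4]},{"jaw": 0.4,"offset": [4.2,-9.8,0],"angular": [0,0,-5.1]},{"jaw": 0.4,"offset": [4.83,-11.23,0],"angular": [0,0,-5.85]}])

```text
time_s: 1.7
ee_pos: [542.5, -132.8, 220.9]
ee_rot: [-1.57, 0.002, -0.091]
wrist_force: [0.9, 1.5, -0.1]
gripper_width: 0.6
```

Emit:
play_rows(increments=[{"jaw": 0.4,"offset": [0,0,0],"angular": [0,0,0]}])

```text
time_s: 1.8
ee_pos: [542.9, -137.3, 218.5]
ee_rot: [-1.571, 0.006, -0.098]
wrist_force: [-0.9, 0.1, -0.0]
gripper_width: 0.599
```

Run:
```python
from h import *
s=bot.sense();print(s['ee_pos'],s['ee_rot'],s['joint_positions'])
im=bot.snapshot('wrist');np.save('s1.npy',s,allow_pickle=True)
cv2.imwrite('pics/w1.png',cv2.convertScaleAbs(im,alpha=1.6))
```

```text
[ 542.91948498 -137.32926361  218.49804105] [-1.57130235  0.00562282 -0.09813639] [-3.07459465e-01 -1.25040653e-02  1.34430591e+00 -1.71432200e-03
  1.81518540e+00 -2.09734813e-01]
```

View pics/w1.png

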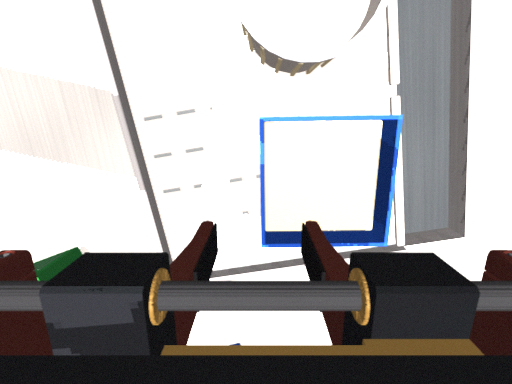

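The wrist view shows the rim corners at (261,118), (402,117), (388,246) and (262,246), with the bead to the right at u of about 390-404.

Run:
```python
from h import *
s=np.load('s1.npy',allow_pickle=True).item()
C=np.array([ray('wrist',p,116,s) for p in[(402,117),(389,246),(262,247),(261,117)]]);print(C.round(1));
print('sides',np.linalg.norm(C-np.roll(C,-1,0),axis=1),'rear mid',C[2:].mean(0))
x=(C[0]+C[1]-C[2]-C[3]);print('yaw',np.arctan2(x[1],x[0]))
im=cv2.imread('pics/w1.png')
cv2.imwrite('pics/w1c.png',cv2.resize(im[60:260,230:430],None,fx=3,fy=3,interpolation=cv2.INTER_CUBIC))
```

```text
[[ 680.   -76.2  116. ]
 [ 671.3 -203.7  116. ]
 [ 541.2 -192.4  116. ]
 [ 552.6  -63.6  116. ]]
sides [127.88379609 130.59480732 129.30842583 127.97337081] rear mid [ 546.88219917 -127.98093308  116.        ]
yaw -0.09272606122468241
```

View pics/w1c.png

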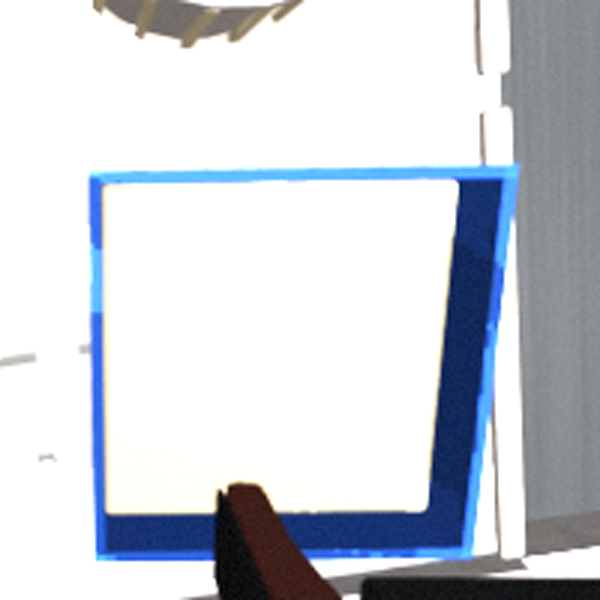

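Run:
```python
from h import *
s=np.load('s1.npy',allow_pickle=True).item()
f=lambda u,v:(230+u/3,60+v/3)
C=np.array([ray('wrist',f(*p),116,s) for p in[(518,166),(470,559),(98,559),(91,176)]]);print(C.round(1));
print('sides',np.linalg.norm(C-np.roll(C,-1,0),axis=1),'rear mid',C[2:].mean(0))
x=(C[0]+C[1]-C[2]-C[3]);print('yaw',np.arctan2(x[1],x[0]))
B=np.array([ray('wrist',f(*p),36,s) for p in[(475,0),(498,555)]]);d=B[0]-B[1];print(B.round(1));ys=np.arctan2(-d[0],d[1]);print(ys)
n=np.array([np.cos(.063),np.sin(.063),0]);print([n@(b-c) for b in B for c in C[:2]])
```

```text
[[ 680.5  -74.7  116. ]
 [ 668.9 -203.9  116. ]
 [ 541.9 -191.7  116. ]
 [ 551.9  -65.   116. ]]
sides [129.66557452 127.55367809 127.11088131 129.01753961] rear mid [ 546.88742616 -128.33837633  116.        ]
yaw -0.08572304309275922
[[ 701.1  -16.    36. ]
 [ 716.6 -245.3   36. ]]
0.06709366707887561
[np.float64(24.301920459628946), np.float64(44.015474963930004), np.float64(25.24298075073923), np.float64(44.956535255040286)]
```

Emit:
play_rows(increments=[{"jaw": 0.4,"offset": [0.2,0.3,-0.5],"angular": [0,0,0.1]},{"jaw": 0.4,"offset": [0.2,0.3,-1.2],"angular": [0,0,0.1]},{"jaw": 0.4,"offset": [0.2,0.3,-2.0],"angular": [0,0,0.1]},{"jaw": 0.4,"offset": [0.2,0.3,-2.6],"angular": [0,0,0.1]},{"jaw": 0.4,"offset": [0.2,0.3,-2.8],"angular": [0,0,0.1]},{"jaw": 0.4,"offset": [0.2,0.3,-2.8],"angular": [0,0,0.1]},{"jaw": 0.4,"offset": [0.2,0.3,-2.8],"angular": [0,0,0.1]}])

```text
time_s: 2.55
ee_pos: [548.7, -125.4, 135.8]
ee_rot: [-1.57, 0.004, -0.083]
wrist_force: [0.4, -0.4, 0.1]
gripper_width: 0.602
```

Emit:
play_rows(increments=[{"jaw": 0.4,"offset": [0,-0.1,-0.4],"angular": [0,0,0]},{"jaw": 0.4,"offset": [0,-0.1,-0.8],"angular": [0,0,0]},{"jaw": 0.4,"offset": [0,-0.1,-1.1],"angular": [0,0,0]},{"jaw": 0.4,"offset": [0,-0.1,-1.3],"angular": [0,0,0]},{"jaw": 0.4,"offset": [0,-0.1,-1.4],"angular": [0,0,0]},{"jaw": 0.4,"offset": [0,-0.1,-1.4],"angular": [0,0,0]}])

```text
time_s: 3.15
ee_pos: [548.4, -128.4, 93.1]
ee_rot: [-1.57, 0.006, -0.083]
wrist_force: [0.0, 0.5, -0.3]
gripper_width: 0.601
```

Now close gently on the rear wall.

Emit:
play_rows(grip_force=25, increments=[{"jaw": 0.6,"offset": [0,0,0],"angular": [0,0,0]},{"jaw": 0.75,"offset": [0,0,0],"angular": [0,0,0]},{"jaw": 0.85,"offset": [0,0,0],"angular": [0,0,0]},{"jaw": 0.9,"offset": [0,0,0],"angular": [0,0,0]},{"jaw": 0.95,"offset": [0,0,0],"angular": [0,0,0]},{"jaw": 1.0,"offset": [0,0,0],"angular": [0,0,0]},{"jaw": 1.0,"offset": [0,0,0],"angular": [0,0,0]},{"jaw": 1.0,"offset": [0,0,0],"angular": [0,0,0]}])

```text
time_s: 3.95
ee_pos: [547.5, -128.3, 93.2]
ee_rot: [-1.57, 0.008, -0.083]
wrist_force: [-5.5, 1.2, 1.7]
gripper_width: 0.043
```

Emit:
play_rows(increments=[{"jaw": 1.0,"offset": [0.1,-0.03,0],"angular": [0,0,0.18]},{"jaw": 1.0,"offset": [0.23,-0.06,0],"angular": [0,0,0.36]},{"jaw": 1.0,"offset": [0.36,-0.1,0],"angular": [0,0,0.55]},{"jaw": 1.0,"offset": [0.49,-0.13,0],"angular": [0,0,0.75]},{"jaw": 1.0,"offset": [0.62,-0.17,0],"angular": [0,0,0.95]},{"jaw": 1.0,"offset": [0.75,-0.2,0],"angular": [0,0,1.15]},{"jaw": 1.0,"offset": [0.85,-0.23,0],"angular": [0,0,1.3]},{"jaw": 1.0,"offset": [0.9,-0.25,0],"angular": [0,0,1.4]}])

```text
time_s: 4.75
ee_pos: [573.7, -136.6, 93.2]
ee_rot: [-1.571, 0.01, 0.063]
wrist_force: [-5.4, -1.7, 1.8]
gripper_width: 0.043
```

Emit:
play_rows(increments=[{"jaw": 1.0,"offset": [0,0,0],"angular": [0,0,0]},{"jaw": 1.0,"offset": [0,0,0],"angular": [0,0,0]}])

```text
time_s: 4.95
ee_pos: [573.8, -136.9, 93.2]
ee_rot: [-1.571, 0.009, 0.062]
wrist_force: [-1.0, -1.1, -0.2]
gripper_width: 0.049
```

Run:
```python
from h import *
s=bot.sense();print(s['ee_pos'],s['ee_rot'],s['wrist_force'],s['wrist_torque'],s['gripper_width']);np.save('s2.npy',s,allow_pickle=True)
im=bot.snapshot('wrist');cv2.imwrite('pics/w2.png',cv2.convertScaleAbs(im,alpha=1.3))
```

```text
[ 573.81737834 -136.87196383   93.22119424] [-1.5710468   0.00947541  0.06207732] [-0.95409664 -1.06997517 -0.18163098] [-0.24840676 -0.16484235 -0.13566526] 0.0487608856415055
```

View pics/w2.png

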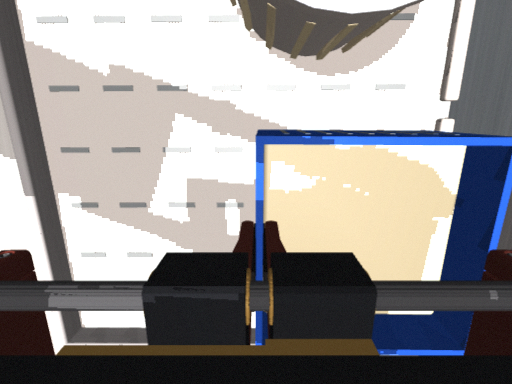

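The wrist view shows the wall gripped at about (258,250). The side wall (v about 132) is parallel to the slot rows, and the bead is just ahead at (447,120). Next I creep forward until it touches.

Emit:
play_rows(increments=[{"jaw": 1.0,"offset": [0.03,0,0],"angular": [0,0,0]},{"jaw": 1.0,"offset": [0.06,0,0],"angular": [0,0,0]},{"jaw": 1.0,"offset": [0.1,0.01,0],"angular": [0,0,0]},{"jaw": 1.0,"offset": [0.13,0.01,0],"angular": [0,0,0]},{"jaw": 1.0,"offset": [0.16,0.01,0],"angular": [0,0,0]}])

```text
time_s: 5.5
ee_pos: [577.1, -136.9, 93.3]
ee_rot: [-1.571, 0.013, 0.062]
wrist_force: [-10.6, -3.0, 4.0]
gripper_width: 0.045
```

Emit:
play_rows(increments=[{"jaw": 1.0,"offset": [0.04,0,0],"angular": [0,0,0]},{"jaw": 1.0,"offset": [0.07,0,0],"angular": [0,0,0]},{"jaw": 1.0,"offset": [0.1,0,0],"angular": [0,0,0]}])

```text
time_s: 5.8
ee_pos: [577.5, -137.5, 93.5]
ee_rot: [-1.572, 0.02, 0.061]
wrist_force: [-15.4, -3.8, 7.6]
gripper_width: 0.048
```

Run:
```python
from h import *
s=bot.sense();print(s['ee_pos'],s['ee_rot'],s['wrist_force'],s['wrist_torque'],s['gripper_width'])
im=bot.snapshot('scene');cv2.imwrite('pics/sc1.png',cv2.resize(cv2.convertScaleAbs(im[190:310,200:360],alpha=1.5),None,fx=5,fy=5,interpolation=cv2.INTER_CUBIC))
```

```text
[ 577.45051555 -137.48569213   93.52279646] [-1.57195462  0.01956399  0.06106506] [-15.39009804  -3.76390558   7.57182468] [-0.4037215   2.35186162  0.095225  ] 0.04785812355569114
```

View pics/sc1.png

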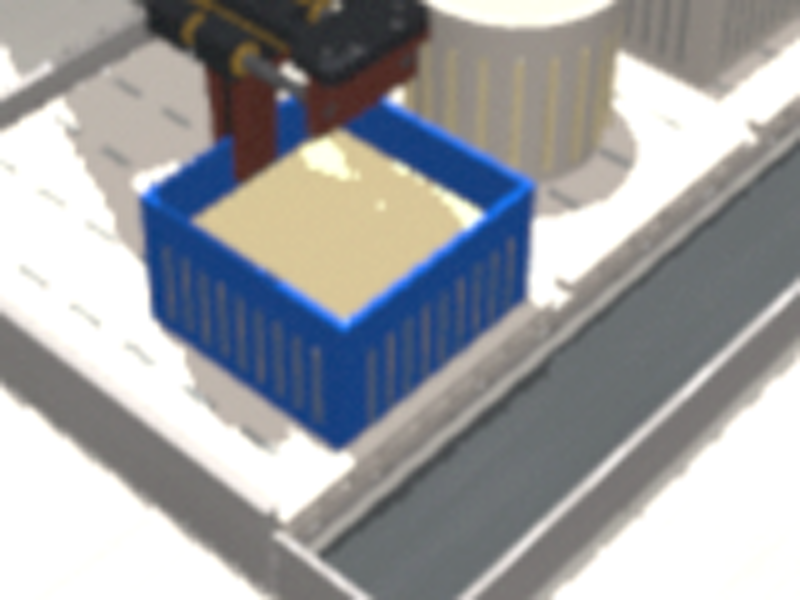

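Run:
```python
from h import *
f=lambda u,v:(200+u/5,190+v/5)
for n,p,z in [('botFR',(340,448),36),('botFL',(528,300),36),('topFR',(345,325),116),('topFL',(532,187),116),('topRR',(145,195),116),('bead outer top',(315,552),45),('bead outer top',(545,352),45),('bead outer top',(700,220),45),('innerfoot?',(285,518),36),('innerfoot?',(555,287),36)]: print(n,ray('scene',f(*p),z).round(1))
```

```text
botFR [ 704.7 -192.3   36. ]
botFL [698.9 -61.   36. ]
topFR [ 708.9 -192.5  116. ]
topFL [703.3 -69.  116. ]
topRR [ 584.6 -201.9  116. ]
bead outer top [ 744.8 -244.3   45. ]
bead outer top [733.5 -88.1  45. ]
bead outer top [725.6  37.3  45. ]
innerfoot? [ 717.2 -236.7   36. ]
innerfoot? [701.8 -44.6  36. ]
```

Run:
```python
from h import *
s=np.load('s2.npy',allow_pickle=True).item()
for p in [(452,0),(445,100),(437,122),(442,122)]: print(ray('wrist',p,36,s).round(1))
c=bot.get_calibration('scene')
def proj(P):
    q=c['extrinsics']@np.r_[P,1]; return np.array([c['cx']+c['fx']*q[0]/-q[2],c['cy']-c['fy']*q[1]/-q[2]])
im=cv2.imread('pics/sc1.png')
y=np.array([-240,0]);
for dx,z,col in [(0,36,(0,0,255)),(10,45,(0,255,0)),(10,36,(255,0,255))]:
    a=[((proj([705-0.065*(yy+80)+dx,yy,z])-[200,190])*5).astype(int) for yy in y]
    cv2.line(im,tuple(map(int,a[0])),tuple(map(int,a[1])),col,1)
w=cv2.imread('pics/w2.png')[0:140,400:512]
w=cv2.resize(w,None,fx=4,fy=4,interpolation=cv2.INTER_CUBIC)
o=np.zeros((600,800,3),'uint8');o[:380,:350]=im[200:580,240:590];o[:560,352:800]=w
cv2.imwrite('pics/chk.png',o)
```

```text
[695.9  21.5  36. ]
[706.4 -42.4  36. ]
[704.1 -58.3  36. ]
[707.9 -58.   36. ]
```

View pics/chk.png

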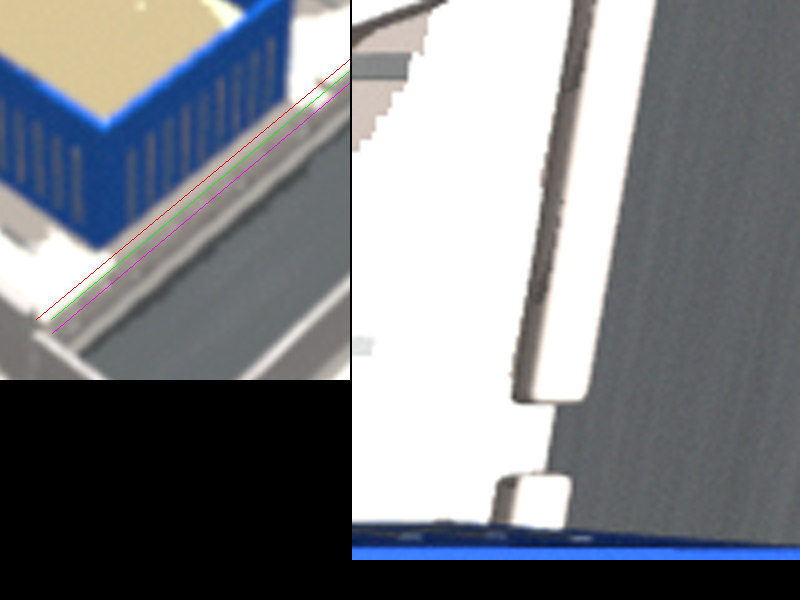

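The mould has touched: pushing another 3 mm moved it only 0.4 mm, and the force reached 15 N. The yaw moment is near zero (0.1 Nm), so the contact is square. Next, the tipping table about the front edge, including the creep over the bead.

```bash
cat > tip.py <<'E'
from h import *
import sys
T0=np.array([577.4,-137.4,93.3]);y=.063;n=np.array([np.cos(y),np.sin(y),0]);a=np.array([-np.sin(y),np.cos(y),0])
def tgt(th):
    t=np.radians(th);c,s=np.cos(t),np.sin(t)
    return T0+n*(-128*c+57.3*s+128-9*np.tan(t))+np.array([0,0,57.3*c+128*s-57.3]), R.from_rotvec(a*t)*R.from_euler('xyz',[-np.pi/2,0,y])
if __name__=='__main__':
    s=bot.sense();m=R.from_euler('xyz',s['ee_rot'])
    rel=m*R.from_euler('xyz',[-np.pi/2,0,y]).inv()
    print('measured tilt rotvec deg (along a, n, z):',[round(float(np.degrees(rel.as_rotvec())@v),2) for v in(a,n,[0,0,1])],'F',s['wrist_force'].round(1),'t',s['time_s'],'w',s['gripper_width'].round(3),'q',s['joint_positions'].round(2))
    for th in map(float,sys.argv[1:]):
        p,r=tgt(th);print(th,((p-s['ee_pos'])/30).round(2),(np.degrees((r*m.inv()).as_rotvec())/6).round(2))
E
python3 tip.py 0 1.5 3 4.5 6 7.5 9 10
```

```text
Traceback (most recent call last):
  File "tip.py", line 10, in <module>
    print('measured tilt rotvec deg (along a, n, z):',[round(float(np.degrees(rel.as_rotvec())@v),2) for v in(a,n,[0,0,1])],'F',s['wrist_force'].round(1),'t',s['time_s'],'w',s['gripper_width'].round(3),'q',s['joint_positions'].round(2))
                                                                                                                                                                              ^^^^^^^^^^^^^^^^^^^^^^^^
AttributeError: 'float' object has no attribute 'round'
```

```bash
sed -i "s/s\['gripper_width'\].round(3)/round(s['gripper_width'],3)/" tip.py
python3 tip.py 0 1.5 3 4.5 6 7.5 9 10
```

```text
measured tilt rotvec deg (along a, n, z): [1.13, -0.06, -0.11] F [-14.   -1.9   6.7] t 5.85 w 0.047 q [-0.29  0.1   1.45 -0.01  1.61 -0.35]
0.0 [-0.    0.   -0.01] [ 0.02 -0.19  0.02]
1.5 [0.04 0.01 0.1 ] [0.01 0.06 0.02]
3.0 [0.09 0.01 0.21] [-0.01  0.31  0.02]
4.5 [0.14 0.01 0.32] [-0.02  0.56  0.02]
6.0 [0.19 0.01 0.43] [-0.04  0.81  0.02]
7.5 [0.24 0.02 0.53] [-0.06  1.06  0.02]
9.0 [0.3  0.02 0.64] [-0.07  1.31  0.02]
10.0 [0.34 0.02 0.7 ] [-0.08  1.48  0.02]
```

Emit:
play_rows(grip_force=35, increments=[{"jaw": 1.0,"offset": [0.05,0.01,0.1],"angular": [0.01,0.06,0.02]},{"jaw": 1.0,"offset": [0.1,0.01,0.21],"angular": [-0.01,0.31,0.02]},{"jaw": 1.0,"offset": [0.16,0.01,0.32],"angular": [-0.02,0.56,0.02]},{"jaw": 1.0,"offset": [0.21,0.01,0.43],"angular": [-0.04,0.81,0.02]},{"jaw": 1.0,"offset": [0.26,0.02,0.53],"angular": [-0.06,1.06,0.02]},{"jaw": 1.0,"offset": [0.33,0.02,0.64],"angular": [-0.07,1.31,0.02]},{"jaw": 1.0,"offset": [0.37,0.02,0.7],"angular": [-0.08,1.48,0.02]},{"jaw": 1.0,"offset": [0.37,0.02,0.7],"angular": [-0.08,1.48,0.02]}])

```text
time_s: 6.65
ee_pos: [587.8, -136.7, 114.5]
ee_rot: [-1.57, 0.179, 0.064]
wrist_force: [-6.7, -0.5, 1.7]
gripper_width: 0.04
```

```bash
python3 tip.py 10 11.5 13 14.5 16 17.5 19 20
```

```text
measured tilt rotvec deg (along a, n, z): [10.23, 0.03, 0.03] F [-6.7 -0.5  1.7] t 6.65 w 0.04 q [-0.25  0.27  1.23 -0.06  1.81 -0.33]
10.0 [-0. -0.  0.] [-0.   -0.04 -0.  ]
11.5 [0.06 0.   0.1 ] [-0.02  0.21 -0.  ]
13.0 [0.12 0.01 0.2 ] [-0.04  0.46 -0.  ]
14.5 [0.19 0.01 0.3 ] [-0.05  0.71 -0.  ]
16.0 [0.26 0.02 0.39] [-0.07  0.96 -0.  ]
17.5 [0.33 0.02 0.49] [-0.08  1.21 -0.  ]
19.0 [0.4  0.03 0.58] [-0.1   1.46 -0.  ]
20.0 [0.45 0.03 0.64] [-0.11  1.62 -0.  ]
```

Emit:
play_rows(increments=[{"jaw": 1.0,"offset": [0.06,0,0.1],"angular": [-0.02,0.21,0]},{"jaw": 1.0,"offset": [0.13,0.01,0.2],"angular": [-0.04,0.46,0]},{"jaw": 1.0,"offset": [0.2,0.01,0.3],"angular": [-0.05,0.71,0]},{"jaw": 1.0,"offset": [0.27,0.02,0.39],"angular": [-0.07,0.96,0]},{"jaw": 1.0,"offset": [0.34,0.02,0.49],"angular": [-0.08,1.21,0]},{"jaw": 1.0,"offset": [0.41,0.03,0.58],"angular": [-0.1,1.46,0]},{"jaw": 1.0,"offset": [0.47,0.03,0.64],"angular": [-0.11,1.62,0]},{"jaw": 1.0,"offset": [0.47,0.03,0.64],"angular": [-0.11,1.62,0]}])

```text
time_s: 7.45
ee_pos: [601.6, -135.7, 133.6]
ee_rot: [-1.571, 0.351, 0.064]
wrist_force: [-5.8, -1.0, 0.9]
gripper_width: 0.043
```

```bash
python3 tip.py 20 21.5 23 24.5 26 27.5 29 30
```

```text
measured tilt rotvec deg (along a, n, z): [20.12, 0.01, 0.03] F [-5.8 -1.   0.9] t 7.45 w 0.043 q [-0.22  0.46  0.99 -0.11  2.03 -0.32]
20.0 [-0.01 -0.01  0.  ] [-0.   -0.02 -0.  ]
21.5 [ 0.07 -0.    0.09] [-0.02  0.23 -0.  ]
23.0 [0.15 0.   0.17] [-0.03  0.48 -0.  ]
24.5 [0.23 0.01 0.25] [-0.05  0.73 -0.  ]
26.0 [0.31 0.01 0.33] [-0.06  0.98 -0.  ]
27.5 [0.4  0.02 0.41] [-0.08  1.23 -0.  ]
29.0 [0.48 0.03 0.49] [-0.1   1.48 -0.  ]
30.0 [0.54 0.03 0.54] [-0.11  1.64 -0.  ]
```

Emit:
play_rows(increments=[{"jaw": 1.0,"offset": [0.07,0,0.09],"angular": [-0.02,0.23,0]},{"jaw": 1.0,"offset": [0.15,0,0.17],"angular": [-0.03,0.48,0]},{"jaw": 1.0,"offset": [0.24,0.01,0.25],"angular": [-0.05,0.73,0]},{"jaw": 1.0,"offset": [0.32,0.01,0.33],"angular": [-0.06,0.98,0]},{"jaw": 1.0,"offset": [0.41,0.02,0.41],"angular": [-0.08,1.23,0]},{"jaw": 1.0,"offset": [0.49,0.03,0.49],"angular": [-0.1,1.48,0]},{"jaw": 1.0,"offset": [0.55,0.03,0.54],"angular": [-0.11,1.64,0]},{"jaw": 1.0,"offset": [0.55,0.03,0.54],"angular": [-0.11,1.64,0]}])

```text
time_s: 8.25
ee_pos: [618.1, -134.6, 149.5]
ee_rot: [-1.571, 0.525, 0.064]
wrist_force: [-3.7, -1.0, 1.4]
gripper_width: 0.046
```

```bash
python3 tip.py 30
python3 - <<'E'
from h import *
im=bot.snapshot('scene');cv2.imwrite('pics/sc2.png',cv2.resize(cv2.convertScaleAbs(im[170:310,200:360],alpha=1.5),None,fx=4,fy=4,interpolation=cv2.INTER_CUBIC))
E
```

```text
measured tilt rotvec deg (along a, n, z): [30.06, -0.0, 0.04] F [-3.7 -1.   1.4] t 8.25 w 0.046 q [-0.2   0.68  0.71 -0.17  2.26 -0.33]
30.0 [-0.01 -0.01  0.  ] [-0.   -0.01 -0.01]
```

View pics/sc2.png

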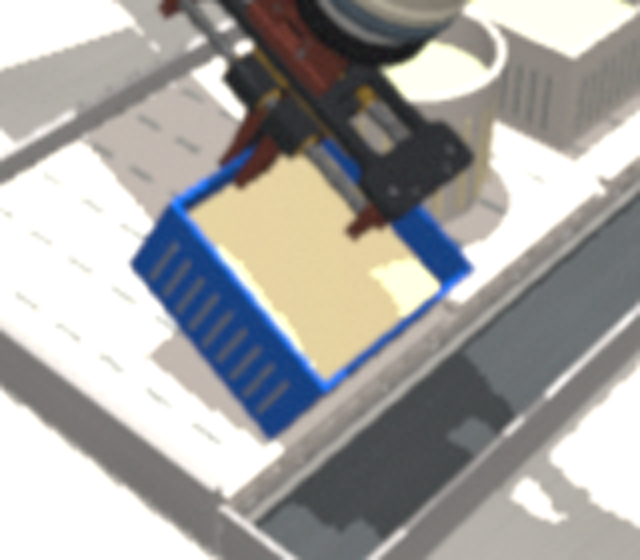

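The mould is tipped: its lower side edge runs from (133,262) to (270,437), with the front low corner down at the bead. I now hold it.

Emit:
play_rows(increments=[{"jaw": 1.0,"offset": [0,0,0],"angular": [0,0,0]},{"jaw": 1.0,"offset": [0,0,0],"angular": [0,0,0]},{"jaw": 1.0,"offset": [0,0,0],"angular": [0,0,0]},{"jaw": 1.0,"offset": [0,0,0],"angular": [0,0,0]},{"jaw": 1.0,"offset": [0,0,0],"angular": [0,0,0]},{"jaw": 1.0,"offset": [0,0,0],"angular": [0,0,0]},{"jaw": 1.0,"offset": [0,0,0],"angular": [0,0,0]},{"jaw": 1.0,"offset": [0,0,0],"angular": [0,0,0]}])

```text
time_s: 9.1
ee_pos: [618.1, -134.6, 149.5]
ee_rot: [-1.571, 0.524, 0.064]
wrist_force: [-4.8, -0.2, -0.7]
gripper_width: 0.04
```

Emit:
play_rows(increments=[{"jaw": 1.0,"offset": [0,0,0],"angular": [0,0,0]},{"jaw": 1.0,"offset": [0,0,0],"angular": [0,0,0]},{"jaw": 1.0,"offset": [0,0,0],"angular": [0,0,0]},{"jaw": 1.0,"offset": [0,0,0],"angular": [0,0,0]},{"jaw": 1.0,"offset": [0,0,0],"angular": [0,0,0]},{"jaw": 1.0,"offset": [0,0,0],"angular": [0,0,0]},{"jaw": 1.0,"offset": [0,0,0],"angular": [0,0,0]},{"jaw": 1.0,"offset": [0,0,0],"angular": [0,0,0]}])

```text
time_s: 9.9
ee_pos: [618.1, -134.7, 149.5]
ee_rot: [-1.571, 0.524, 0.064]
wrist_force: [-4.5, -0.4, 0.4]
gripper_width: 0.044
```

Emit:
play_rows(increments=[{"jaw": 1.0,"offset": [0,0,0],"angular": [0,0,0]},{"jaw": 1.0,"offset": [0,0,0],"angular": [0,0,0]},{"jaw": 1.0,"offset": [0,0,0],"angular": [0,0,0]},{"jaw": 1.0,"offset": [0,0,0],"angular": [0,0,0]},{"jaw": 1.0,"offset": [0,0,0],"angular": [0,0,0]},{"jaw": 1.0,"offset": [0,0,0],"angular": [0,0,0]},{"jaw": 1.0,"offset": [0,0,0],"angular": [0,0,0]},{"jaw": 1.0,"offset": [0,0,0],"angular": [0,0,0]}])

```text
time_s: 10.7
ee_pos: [618.1, -134.7, 149.5]
ee_rot: [-1.571, 0.524, 0.064]
wrist_force: [-3.8, -1.0, -0.3]
gripper_width: 0.041
```

```bash
python3 tip.py 29 27.5 26 24.5 23 21.5 20
```

```text
measured tilt rotvec deg (along a, n, z): [30.01, -0.0, 0.04] F [-3.8 -1.  -0.3] t 10.7 w 0.041 q [-0.2   0.68  0.71 -0.17  2.25 -0.33]
29.0 [-0.07 -0.01 -0.05] [ 0.01 -0.17 -0.01]
27.5 [-0.15 -0.02 -0.12] [ 0.02 -0.42 -0.01]
26.0 [-0.24 -0.02 -0.2 ] [ 0.04 -0.67 -0.01]
24.5 [-0.32 -0.03 -0.28] [ 0.06 -0.92 -0.01]
23.0 [-0.4  -0.03 -0.36] [ 0.07 -1.17 -0.01]
21.5 [-0.48 -0.04 -0.44] [ 0.09 -1.42 -0.01]
20.0 [-0.56 -0.04 -0.53] [ 0.1  -1.66 -0.01]
```

Held for 2.45 s. Now I lower it with a slight forward bias.

Emit:
play_rows(increments=[{"jaw": 1.0,"offset": [-0.06,0,-0.05],"angular": [0.01,-0.17,0]},{"jaw": 1.0,"offset": [-0.14,-0.01,-0.12],"angular": [0.02,-0.42,0]},{"jaw": 1.0,"offset": [-0.22,-0.01,-0.2],"angular": [0.04,-0.67,0]},{"jaw": 1.0,"offset": [-0.3,-0.02,-0.28],"angular": [0.06,-0.92,0]},{"jaw": 1.0,"offset": [-0.38,-0.02,-0.36],"angular": [0.07,-1.17,0]},{"jaw": 1.0,"offset": [-0.46,-0.03,-0.44],"angular": [0.09,-1.42,0]},{"jaw": 1.0,"offset": [-0.54,-0.03,-0.53],"angular": [0.1,-1.66,0]}])

```text
time_s: 11.4
ee_pos: [601.3, -135.6, 133.6]
ee_rot: [-1.571, 0.35, 0.063]
wrist_force: [-5.3, -0.8, -0.1]
gripper_width: 0.043
```

```bash
python3 tip.py 18.5 17 15.5 14 12.5 11 9.5 8
```

```text
measured tilt rotvec deg (along a, n, z): [20.04, -0.03, 0.01] F [-5.3 -0.8 -0.1] t 11.4 w 0.043 q [-0.22  0.46  0.99 -0.11  2.02 -0.32]
18.5 [-0.07 -0.01 -0.09] [ 0.02 -0.26 -0.  ]
17.0 [-0.15 -0.02 -0.18] [ 0.04 -0.51 -0.  ]
15.5 [-0.22 -0.02 -0.27] [ 0.05 -0.75 -0.  ]
14.0 [-0.28 -0.03 -0.37] [ 0.07 -1.   -0.  ]
12.5 [-0.35 -0.03 -0.46] [ 0.08 -1.25 -0.  ]
11.0 [-0.41 -0.04 -0.56] [ 0.1 -1.5 -0. ]
9.5 [-0.47 -0.04 -0.66] [ 0.12 -1.75 -0.  ]
8.0 [-0.53 -0.04 -0.77] [ 0.13 -2.   -0.  ]
```

Emit:
play_rows(increments=[{"jaw": 1.0,"offset": [-0.06,0,-0.09],"angular": [0.02,-0.26,0]},{"jaw": 1.0,"offset": [-0.13,-0.01,-0.18],"angular": [0.04,-0.51,0]},{"jaw": 1.0,"offset": [-0.2,-0.01,-0.27],"angular": [0.05,-0.75,0]},{"jaw": 1.0,"offset": [-0.26,-0.02,-0.37],"angular": [0.07,-1.0,0]},{"jaw": 1.0,"offset": [-0.33,-0.02,-0.46],"angular": [0.08,-1.25,0]},{"jaw": 1.0,"offset": [-0.39,-0.03,-0.56],"angular": [0.1,-1.5,0]},{"jaw": 1.0,"offset": [-0.45,-0.03,-0.66],"angular": [0.12,-1.75,0]},{"jaw": 1.0,"offset": [-0.51,-0.03,-0.77],"angular": [0.13,-2.0,0]}])

```text
time_s: 12.2
ee_pos: [585.2, -136.6, 110.3]
ee_rot: [-1.571, 0.14, 0.063]
wrist_force: [-6.6, -0.6, 1.1]
gripper_width: 0.041
```

```bash
python3 tip.py 7 6 5 4 3 2 1 0
```

```text
measured tilt rotvec deg (along a, n, z): [8.04, -0.01, -0.01] F [-6.6 -0.6  1.1] t 12.2 w 0.041 q [-0.26  0.23  1.29 -0.05  1.76 -0.33]
7.0 [-0.03 -0.01 -0.06] [ 0.01 -0.17  0.  ]
6.0 [-0.07 -0.01 -0.13] [ 0.02 -0.34  0.  ]
5.0 [-0.11 -0.02 -0.2 ] [ 0.03 -0.51  0.  ]
4.0 [-0.14 -0.02 -0.27] [ 0.04 -0.67  0.  ]
3.0 [-0.17 -0.02 -0.35] [ 0.05 -0.84  0.  ]
2.0 [-0.2  -0.02 -0.42] [ 0.07 -1.01  0.  ]
1.0 [-0.23 -0.02 -0.49] [ 0.08 -1.17  0.  ]
0.0 [-0.26 -0.03 -0.57] [ 0.09 -1.34  0.  ]
```

Emit:
play_rows(increments=[{"jaw": 1.0,"offset": [-0.03,0,-0.06],"angular": [0.01,-0.17,0]},{"jaw": 1.0,"offset": [-0.06,0,-0.13],"angular": [0.02,-0.34,0]},{"jaw": 1.0,"offset": [-0.09,0,-0.2],"angular": [0.03,-0.51,0]},{"jaw": 1.0,"offset": [-0.12,-0.01,-0.27],"angular": [0.04,-0.67,0]},{"jaw": 1.0,"offset": [-0.15,-0.01,-0.35],"angular": [0.05,-0.84,0]},{"jaw": 1.0,"offset": [-0.17,-0.01,-0.42],"angular": [0.07,-1.01,0]},{"jaw": 1.0,"offset": [-0.2,-0.02,-0.49],"angular": [0.08,-1.17,0]},{"jaw": 1.0,"offset": [-0.22,-0.02,-0.54],"angular": [0.09,-1.26,0]}])

```text
time_s: 13.0
ee_pos: [577.7, -137.3, 94.0]
ee_rot: [-1.57, 0.009, 0.063]
wrist_force: [-7.2, -0.0, 1.4]
gripper_width: 0.041
```

```bash
python3 tip.py 0.5
```

```text
measured tilt rotvec deg (along a, n, z): [0.53, 0.06, -0.01] F [-7.2 -0.   1.4] t 13.0 w 0.041 q [-0.29  0.1   1.45 -0.    1.6  -0.35]
0.5 [ 0.   -0.    0.01] [-0.01 -0.    0.  ]
```

Emit:
play_rows(increments=[{"jaw": 1.0,"offset": [0.02,0,-0.02],"angular": [0,0,0]},{"jaw": 1.0,"offset": [0.04,0,-0.03],"angular": [0,0,0]},{"jaw": 1.0,"offset": [0.04,0,-0.03],"angular": [0,0,0]},{"jaw": 1.0,"offset": [0.04,0,-0.03],"angular": [0,0,0]}])

```text
time_s: 13.4
ee_pos: [577.7, -137.4, 93.8]
ee_rot: [-1.57, 0.011, 0.063]
wrist_force: [-11.6, 0.1, 4.9]
gripper_width: 0.037
```

Emit:
play_rows(grip_force=5, increments=[{"jaw": 1.0,"offset": [0,0,0],"angular": [0,0,0]},{"jaw": 1.0,"offset": [0,0,0],"angular": [0,0,0]},{"jaw": 0.93,"offset": [0,0,0],"angular": [0,0,0]},{"jaw": 0.88,"offset": [0,0,0],"angular": [0,0,0]},{"jaw": 0.8,"offset": [0,0,0],"angular": [0,0,0]},{"jaw": 0.7,"offset": [0,0,0],"angular": [0,0,0]},{"jaw": 0.7,"offset": [0,0,0],"angular": [0,0,0]}])

```text
time_s: 14.1
ee_pos: [578.0, -137.4, 94.1]
ee_rot: [-1.57, 0.011, 0.063]
wrist_force: [0.4, -0.5, -0.6]
gripper_width: 0.294
```

```bash
python3 tip.py 0
```

```text
measured tilt rotvec deg (along a, n, z): [0.6, 0.04, -0.01] F [ 0.4 -0.5 -0.6] t 14.1 w 0.294 q [-0.29  0.1   1.45 -0.    1.6  -0.35]
0.0 [-0.02  0.   -0.03] [-0.  -0.1  0. ]
```

Emit:
play_rows(increments=[{"jaw": 0.7,"offset": [0,0,0.3],"angular": [0,0,0]},{"jaw": 0.7,"offset": [0,0,0.9],"angular": [0,0,0]},{"jaw": 0.6,"offset": [0,0,1.6],"angular": [0,0,0]},{"jaw": 0.6,"offset": [0,0,2.5],"angular": [0,0,0]},{"jaw": 0.6,"offset": [0,0,3.4],"angular": [0,0,0]},{"jaw": 0.6,"offset": [-0.6,0,4.2],"angular": [0,0,0]},{"jaw": 0.6,"offset": [-1,0,4.5],"angular": [0,0,0]},{"jaw": 0.6,"offset": [-1,0,4.5],"angular": [0,0,0]}])

```text
time_s: 14.9
ee_pos: [547.8, -137.7, 231.8]
ee_rot: [-1.572, 0.006, 0.062]
wrist_force: [-0.8, -0.4, 0.5]
gripper_width: 0.397
```

Run:
```python
from h import *
s=bot.sense();print(s['ee_pos'],s['ee_rot'],s['time_s'],s['wrist_force']);np.save('s3.npy',s,allow_pickle=True)
im=bot.snapshot('wrist');cv2.imwrite('pics/w3.png',im)
o=cv2.resize(cv2.convertScaleAbs(im[40:260,230:450],alpha=1.2),(600,600),interpolation=cv2.INTER_CUBIC)
cv2.imwrite('pics/w3c.png',o)
cv2.imwrite('pics/top3.png',bot.snapshot('top'))
```

```text
[ 547.8245619  -137.6759548   231.81980884] [-1.57175241  0.00629555  0.06242563] 14.9 [-0.81339069 -0.44723909  0.49037601]
```

View pics/w3c.png

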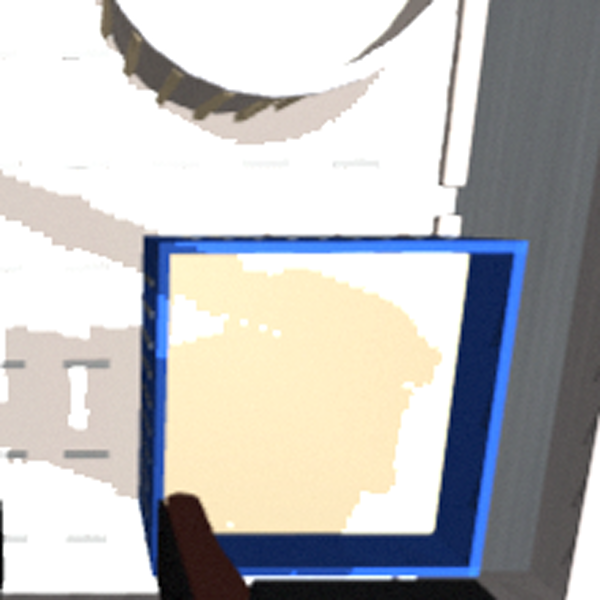

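The wrist view shows the mould's front rim from (528,240) to (480,575), and the bead's inner foot from (457,0) to (434,235). The round mould is in place. I'll compute the gap.

Run:
```python
from h import *
s=np.load('s3.npy',allow_pickle=True).item()
f=lambda u,v:(230+u*220/600,40+v*220/600)
C=np.array([ray('wrist',f(*p),116,s) for p in[(528,240),(480,576),(166,576),(162,240)]]);print(C.round(1),np.linalg.norm(C-np.roll(C,-1,0),axis=1))
x=(C[0]+C[1]-C[2]-C[3]);print('yaw',np.arctan2(x[1],x[0]))
d=C[0]-C[1];print('front yaw',np.arctan2(-d[0],d[1]));d=C[0]-C[3];print('left yaw',np.arctan2(d[1],d[0]))
B=np.array([ray('wrist',f(*p),36,s) for p in[(456,0),(440,185),(434,235)]]);d=B[0]-B[2];print(B.round(1),np.arctan2(-d[0],d[1]))
n=np.array([np.cos(.064),np.sin(.064),0]);print('gap',[[round(n@(b-c),1) for b in B] for c in C[:2]])
a=cv2.imread('pics/top0.png');b=cv2.imread('pics/top3.png')
g=cv2.absdiff(a,b).max(2)
for nm,(u,v) in {'white':(198,158),'round':(248,153),'basket':(111,201),'follower':(402,211),'green':(350,276)}.items():
    print(nm,g[v-22:v+22,u-22:u+22].mean().round(1),cv2.phaseCorrelate(*[np.float32(cv2.cvtColor(i,6)[v-25:v+25,u-25:u+25]) for i in(a,b)]))
```

```text
[[ 702.5  -64.   116. ]
 [ 711.8 -193.8  116. ]
 [ 587.2 -202.   116. ]
 [ 573.8  -72.   116. ]] [130.14863484 124.85742324 130.61377237 129.03715643]
yaw 0.06377496919973868
front yaw 0.07114716190499355
left yaw 0.062350844644292976
[[696.3  31.3  36. ]
 [703.5 -42.7  36. ]
 [704.8 -64.4  36. ]] 0.08890752680228885
gap [[np.float64(-0.1), np.float64(2.3), np.float64(2.3)], [np.float64(-1.1), np.float64(1.4), np.float64(1.3)]]
white 1.2 ((-0.06656430791693069, -0.0996972421235931), 0.9606677364349365)
round 1.1 ((0.05180373253618953, -0.05587243533737052), 1.0252818546295166)
basket 3.7 ((0.1300285627280644, -0.018351508996900634), 0.743610880279541)
follower 1.5 ((0.04605106425229266, -0.014858309990295027), 0.9810041091918945)
green 1.6 ((0.09107622873729682, -0.05759215830232378), 0.9710793762207032)
```

```bash
python3 -c "
from plant import bot
print(bot.job_done())"
```

```text
the job is handed in; nothing more can be done
None
```

I slid the blue mould up to the bead, tipped it over the gutter, drained it and set it back down. I handed the job in at about 15 s of robot time, with the gripper clear above it. The hand-in gave no verdict.

- **Slide:** I gripped the rear wall and pushed the mould until it stopped against the bead. An extra 3 mm of push moved it only 0.4 mm, at 15 N, with almost no twisting moment, so it met the bead square.
- **Tip and lower:** I turned it about its front edge to 30° as measured on the tool. It stayed there for 2.45 s, and I lowered it in small steps while pressing lightly towards the bead. A forward push of about 1 mm at the end did not move it (11.6 N).
- **Last checks:** The mould's yaw is 0.064 rad, against about 0.064 for the bead. The measured gap at the front is about 1–2 mm, which is within the camera's accuracy. The other moulds and the pressing plate shifted by no more than about 0.15 pixel in the top view.
- **Disagreements:** The top camera placed the bead and the mould's rear edge about 5–6 mm nearer the robot than the wrist camera did. Before the tip, the scene view suggested a 3–7 mm gap at the bead. I trusted the wrist view and the contact force instead. One short fit of the bead line in the last picture gave 0.089 rad, which I put down to pixel noise.

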